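Tip oily hose ferrules into the wash basin with the lever

TASK

Two oily hose ferrules lie in the heavy steel tipping tray next to the small wash basin. With the fingertips, press down the paddle at the long end of the lever so that its short end raises the tray and both ferrules roll into the basin, then let the paddle come back up until the tray is fully down again. Do not touch the tray or the ferrules with the robot, leave the lever lying in its cradle, and leave the bottle, the pipe adapter and the wrench where they are.

Things in the scene. Friction and masses are not known exactly. Their poses are not given: they have to be found in the camera images.
- rig: the tipping rig, its blue base plate 470 x 190 x 12 mm, fixed to the bench. Origin on the bench surface straight below the resting lever's paddle; +x runs from there along the lever, over the tray to the basin. Along +x: base plate from 140 mm, cradle for the pin at 200 mm (130 mm high), tray from 279 to 462 mm, basin from 443 to 599 mm with a 162 mm high splash back. Under the paddle is only the bench.
- tray (a joint): hinge of the heavy steel tray (184 mm along rig x, 118 mm wide, 30 mm walls, two lanes, about 2.4 kg). Its hinge axis lies along rig y at rig x = 450 mm, 110 mm above the bench. 0 = at rest, sloping 5 degrees down away from the basin; grows as the edge nearest the lever rises; level at 0.09 rad, the ferrules roll briskly from about 0.2 rad, about 0.37 rad with the paddle pressed right down to the bench. It falls back by its own weight.
- tray_edge (a point): middle of the top of the tray's low wall, the end nearest the lever, which rises
- pin (a point): middle of the lever's cross pin (12 mm thick, 90 mm long, along rig y), lying loose in the cradle's open U slots, 110 mm above the bench. The lever, a steel bar 18 mm wide and 10 mm thick, turns about it; its short arm (90 mm, ending in a 24 mm thick cross roller) lies under the tray.
- paddle (a point): centre of the top face of the black paddle (60 x 44 x 8 mm) on the lever's long end; at rest 199 mm from the pin towards rig -x, 185 mm above the bench, sloping 17 degrees up to its free end. Pressed here (5 to 11 N, 2 to 4 N near the bottom) it turns about the pin, up to 150 mm down, where its end meets the bench (harmless); 110 to 140 mm down is enough. Let go, it comes back up.
- ferrule0_center (a point): centre of a steel hose ferrule, a cylinder 32 mm in diameter and 48 mm long, lying across the tray against its low wall, in the lane at rig -y
- ferrule1_center (a point): centre of the other ferrule, alike, in the lane at rig +y
- basin (a point): centre of the inner floor of the open steel basin (inside 150 x 144 mm, walls 82 mm above this floor), 15 mm above the bench; axes as the rig's
- bottle: bystander: white bottle with a black cap, 60 mm in diameter, 170 mm tall, standing; origin at the centre of its underside
- adapter: bystander: steel hexagon pipe adapter, about 41 mm wide, 54 mm tall, standing; origin at the centre of its underside
- wrench: bystander: steel wrench lying flat on the bench, about 180 mm long; origin at its middle underside, x along it
- lever: the whole lever; origin at the middle of its pin, x level towards the tray at rest
- ferrule0: the first ferrule (origin at its centre, y along its axis)
- ferrule1: the second ferrule (origin at its centre, y along its axis)
There are look-alikes about, which are no part of the job. Leave any turquoise look-alike of the ferrule0 alone. Leave any green look-alike of the ferrule1 alone.

How it is judged:
By the outcome, as a careful person would: the job done as asked, in the order asked, and still so for the second after the job is handed in, with the robot touching nothing.
It also fails if it takes over 38 s, if anything falls off the work surface, if the arm or the gripper's body presses on something with over 40 N, if the wrist force passes 120 N, or if a joint passes its speed limit or range.

ROBOT

A 6-joint arm with a two-finger parallel gripper is mounted at the origin on the work surface. World frame = base frame: x ahead of the robot, y to its left, z up, the work surface at z = 0. Lengths are in m, angles in rad, forces in N, time in s.
With the tool pointing down it reaches from about 0.375 to 0.9 m from the base axis. Payload 3.1 kg.
Tool frame: the origin (TCP) lies at the very end of the fingers, on their centre line; the grasp point (between the pads) lies 19 mm behind it; z points along the fingers, y is the direction in which the jaws open and shut (so a half turn about z gives the same grasp; the last joint's range is limited). The gripper opens to 87 mm and grips with 3 to 60 N. Pads are 19 mm wide; open, the fingers measure 117 mm over their backs; the gripper's body (75 mm by 190 mm) begins 51 mm behind the grasp point.
Start: joints at [1.026, 0.527, 1.433, -0, 1.181, -0.178], TCP at [0.224, 0.583, 0.223] pointing down, gripper open.
Joint ranges: [-3.08, 3.08], [-0.75, 2.2], [0.22, 2.44], [-1.43, 4.57], [0, 2.65], [-2.85, 2.85]. Speed limits (rad/s): [2.79, 2.79, 3.14, 3.14, 3.14, 3.14].

INTERFACE

Orientations are given as a unit quaternion [x, y, z, w].
In Python, from rig import robot, optics gives the robot as it stands.
- The arm moves only by the shell command python3 -m inch 'ROWS' [FORCE]. ROWS is JSON, a list of rows, each an object of numbers: "ax", "ay", "az": the turn, a rotation vector about the tool's x, y, z in rad; "dx", "dy", "dz": the shift along the tool's x, y, z in mm; "gripper": the opening in per cent of the stroke, from 0 (shut) to 100 (fully open). In form: [{"ax": .., "ay": .., "az": .., "dx": .., "dy": .., "dz": .., "gripper": ..}, ...]. A call has 1 to 8 rows; each row shifts and turns the commanded pose from where the row before left it, along the tool's axes as they then stand; what a row does not reach is not made up. A row lasts 1/10 s, in which the tool goes at most 50 mm and 8.59 degrees, less where a joint would pass 70% of its speed; a pose out of reach is approached as far as the arm can. A call with a gripper value outside its range is refused whole. The fingers move at their own pace and stop on an object; FORCE is the grip in N (left out, the last holds). Time passes only in rows, so rows that do not move let the fingers close. It gives the time, the measured TCP pose, the force and the opening at its end, in the units of the state.
- robot.get_obs(): the state, without advancing time (a new reading comes with each control period).
- optics.camera(name): name is "side" or "top"; returns a dict with "img" (480x640x3 uint8, red, green, blue), "depth" (480x640 float32, m along the optical axis (not along the pixel's ray), 0 where there is no reading), "camera_matrix" (3x3 intrinsics, pixels), "k1" (the pictures are not rectified: a ray, as slopes to the right and down, at radius r is drawn at 1 + k1 r^2 times it, then the intrinsics apply), "position" and "attitude" of the camera in the world. Camera axes: x right, y up, looking along -z (the intrinsics and any distortion apply to the point x, -y, -z); pixel columns grow to the right and rows downward; lengths in m; the calibration is good to about 2 mm. A picture is of the moment at which its call begins.
- robot.hand_in(): hands the job in, once; it reports no verdict.
The state is a dict: "time": time; "q": joint angles; "joint_velocities": joint speeds; "joint_torque": joint torques, N m; "position": TCP position; "tool_rot": TCP orientation; "ft_force": force on the tool from outside, world axes, zero at the start; "moment": the same for the moment, N m; "grip_width": finger opening in m.
Only numpy, scipy, OpenCV 4.12 (cv2) and the standard library are available. Lean on these libraries where they do the work, as an engineer would, in place of code of your own. Each camera call takes 0.05 s, during which the arm holds its last target.

## Working session

There is one attempt and no reset: what is moved stays moved. The work goes in short steps, Python scripts to look and compute and a shell command to move; the robot and the scene stay as the last step left them, time stands still between calls to the robot, and variables do not carry over. Pictures are saved under pics/ and viewed, and the job is handed in when it is done.

```bash
mkdir -p pics; cat > h.py <<'E'
import numpy as np, cv2
from scipy.spatial.transform import Rotation as R
from rig import robot, optics
def cam(n,save=None):
    c=optics.camera(n)
    if save: cv2.imwrite('pics/'+save,c['img'][:,:,::-1])
    return c
def att(c):
    a=np.array(c['attitude']); return R.from_quat(a).as_matrix() if a.size==4 else a.reshape(3,3)
def rays(c,uv):
    K=np.array(c['camera_matrix']);uv=np.atleast_2d(np.array(uv,float))
    p=cv2.undistortPoints(uv[:,None],K,np.array([c['k1'],0,0,0.]))[:,0]
    d=np.c_[p[:,0],-p[:,1],-np.ones(len(p))]
    return d@att(c).T
def onplane(c,uv,z):
    d=rays(c,uv);o=np.array(c['position']);return o+d*((z-o[2])/d[:,2])[:,None]
def bydepth(c,uv):
    d=rays(c,uv);o=np.array(c['position'])
    return np.array([o+dd*c['depth'][int(round(v)),int(round(u))] for dd,(u,v) in zip(d,np.atleast_2d(uv))])
def cloud(c):
    v,u=np.mgrid[:480,:640];uv=np.c_[u.ravel(),v.ravel()]
    return (np.array(c['position'])+rays(c,uv)*c['depth'].ravel()[:,None]).reshape(480,640,3)
E
python3 - <<'E'
from h import *
for n in('top','side'):
    c=cam(n,n+'0.png');print(n,c['position'],c['attitude'],c['camera_matrix'],c['k1'])
o=robot.get_obs();print(o)
E
```

```text
top [0.51772212 0.10430213 1.09407655] [ 0.0230303  -0.02166736 -0.70282458  0.71066007] [[537.54212081   0.         323.46955169]
 [  0.         537.54212081 231.26481355]
 [  0.           0.           1.        ]] -0.057886955997543496
side [ 0.44508662 -0.57954976  0.88944199] [ 0.36369263 -0.02838275 -0.08876781  0.92684538] [[588.52402945   0.         317.8470398 ]
 [  0.         588.52402945 231.45671968]
 [  0.           0.           1.        ]] -0.07432987130956581
{'time': 0.1, 'q': array([ 1.02546658e+00,  5.28397548e-01,  1.43379308e+00,  1.64131293e-05,
        1.18140049e+00, -1.78484246e-01]), 'joint_velocities': array([-0.00111922, -0.001829  , -0.00376796,  0.00137193, -0.00167475,
        0.00073007]), 'joint_torque': array([-1.64616029e-05, -4.40983629e+01, -1.77149016e+01,  6.34777662e-02,
        5.32629818e-02, -6.67643963e-05]), 'position': array([0.22377589, 0.58284794, 0.22164852]), 'tool_rot': array([ 1.82398949e-01,  9.83224097e-01, -9.31820003e-04, -3.60884642e-04]), 'ft_force': array([-0.30617195,  1.08409943, -0.63291537]), 'moment': array([ 0.00409715, -0.01607339,  0.03689663]), 'grip_width': 0.087139290807867}
```

View pics/top0.png

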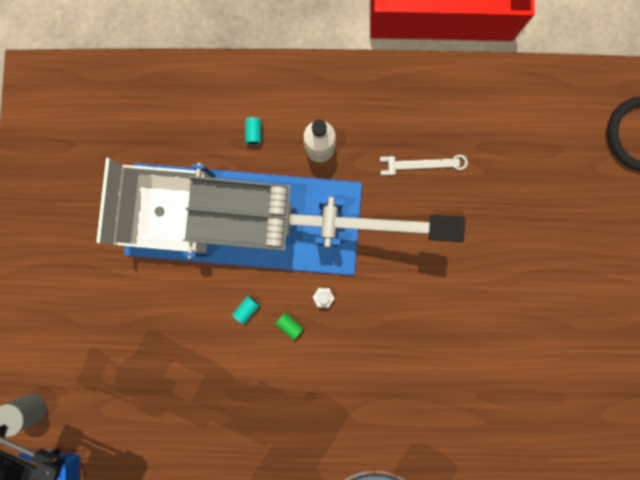

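View pics/side0.png

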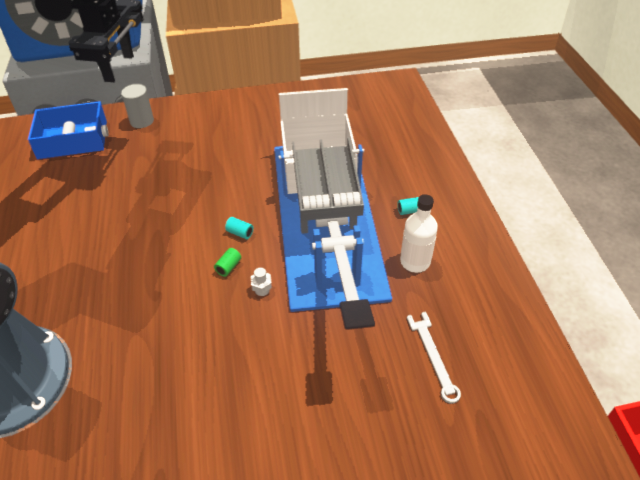

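The top view shows the paddle at (447,228), the pin at (330,221), the tray at about (240,212) holding two steel ferrules at (277,200) and (275,233), and the basin at (160,212). The look-alikes are turquoise at (253,130) and (245,310) and green at (289,326). They lie on the bench outside the tray, so I leave them alone. The black paddle is the only one of its kind.

```bash
python3 - <<'E'
from h import *
for n,box in(('top',(420,205,480,250)),('side',(335,295,380,335))):
    c=cam(n);x0,y0,x1,y1=box
    m=(c['img'].max(2)<50).astype(np.uint8);mm=np.zeros_like(m);mm[y0:y1,x0:x1]=m[y0:y1,x0:x1]
    k,l,s,ce=cv2.connectedComponentsWithStats(mm);i=1+s[1:,4].argmax()
    q=cv2.minAreaRect(np.argwhere(l==i)[:,::-1].astype(np.float32));print(n,s[i],ce[i],q)
    print('plane.185',onplane(c,ce[i],.185),'depth',bydepth(c,ce[i]))
    C=cloud(c);P=C[l==i];P=P[np.isfinite(P).all(1)&(P[:,2]>.1)];print(len(P),P.mean(0),P.min(0),P.max(0))
    if n=='top':
        b=c['img'].astype(int);bm=((b[:,:,2]>b[:,:,0]+60)&(b[:,:,2]>90)).astype(np.uint8);bm[:130]=0;bm[300:]=0;bm[:,:115]=0
        pc=onplane(c,np.argwhere(bm)[:,::-1],.012)
        print('plate rect',cv2.minAreaRect(pc[:,:2].astype(np.float32)))
        for nm,uv in dict(pin=(330,221),basin=(160,212)).items():print(nm,bydepth(c,[uv]))
        im=c['img'][100:340,80:480,::-1];cv2.imwrite('pics/crop1.png',cv2.resize(im,None,fx=2,fy=2))
E
```

```text
Traceback (most recent call last):
ValueError: attempt to get argmax of an empty sequence
```

```bash
python3 - <<'E'
from h import *
for n,box in(('top',(420,205,480,250)),('side',(335,295,380,335))):
    c=cam(n);x0,y0,x1,y1=box;g=c['img'].astype(int)
    if n=='top': print(g[228,447],g[240,447],g[228,475])
    m=((g.max(2)<100)&(g.max(2)-g.min(2)<22)).astype(np.uint8);mm=np.zeros_like(m);mm[y0:y1,x0:x1]=m[y0:y1,x0:x1]
    k,l,s,ce=cv2.connectedComponentsWithStats(mm);i=1+s[1:,4].argmax()
    q=cv2.minAreaRect(np.argwhere(l==i)[:,::-1].astype(np.float32));print(n,s[i],ce[i],q)
    print('plane.185',onplane(c,ce[i],.185),'depth',bydepth(c,ce[i]))
    C=cloud(c);P=C[l==i];P=P[np.isfinite(P).all(1)&(P[:,2]>.1)];print(len(P),P.mean(0),P.min(0),P.max(0))
    if n=='top':
        b=g;bm=((b[:,:,2]>b[:,:,0]+60)&(b[:,:,2]>90)).astype(np.uint8);bm[:130]=0;bm[300:]=0;bm[:,:115]=0
        pc=onplane(c,np.argwhere(bm)[:,::-1],.012)
        print('plate rect',cv2.minAreaRect(pc[:,:2].astype(np.float32)))
        for nm,uv in dict(pin=(330,221),basin=(160,212)).items():print(nm,bydepth(c,[uv]))
        im=c['img'][100:340,80:480,::-1];cv2.imwrite('pics/crop1.png',cv2.resize(im,None,fx=2,fy=2))
E
```

```text
[54 51 46] [68 50 42] [135  79  44]
top [429 216  35  25 785] [446.38598726 228.00636943] ((446.172119140625, 228.05862426757812), (33.90764236450195, 23.470680236816406), 2.862405300140381)
plane.185 [[ 0.58311769 -0.10248061  0.185     ]] depth [[ 0.58321429 -0.10278608  0.18365706]]
785 [ 0.58288595 -0.10168784  0.18827765] [ 0.51772212 -0.12960735  0.17270532] [0.60409685 0.10430213 1.09407655]
plate rect ((0.6218952536582947, 0.26890847086906433), (0.46703293919563293, 0.34476572275161743), 85.1090087890625)
pin [[0.59779056 0.09490982 0.12501227]]
basin [[0.621301   0.4380437  0.01718792]]
side [336 300  38  29 771] [356.39688716 313.68612192] ((354.4615478515625, 313.69232177734375), (27.287641525268555, 34.9777946472168), 82.87498474121094)
plane.185 [[ 0.5822213  -0.10727738  0.185     ]] depth [[ 0.58222018 -0.10728126  0.18500577]]
766 [ 0.58181313 -0.10912382  0.18788973] [ 0.44508662 -0.57954976  0.17237604] [ 0.60549859 -0.07456591  0.88944199]
```

View pics/crop1.png

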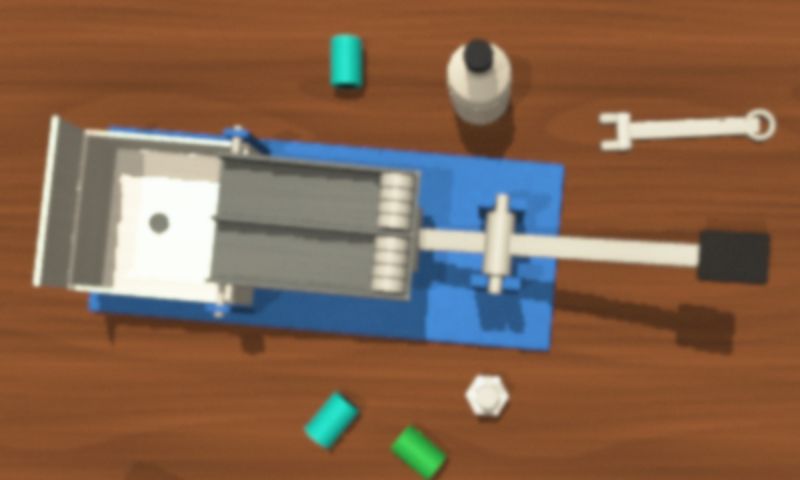

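The two views agree on the paddle top within 5 mm: about (0.583, -0.105, 0.185). It lies 200 mm from the measured pin at (0.598, 0.095), against 199 mm given, so rig +x is at about 85.7° in the world. I'll shut the fingers and travel high, to above the paddle.

```bash
python3 -m inch '[{"dz":-40,"gripper":0},{"dx":-36,"dy":-32},{"dx":-36,"dy":-32},{"dx":-36,"dy":-32},{"dx":-36,"dy":-32},{"dx":-36,"dy":-32},{"dx":-36,"dy":-32},{"dx":-36,"dy":-32}]' 20
python3 -m inch '[{"dx":-36,"dy":-32},{"dx":-36,"dy":-32},{"dx":-36,"dy":-32},{"dx":-36,"dy":-32},{"dx":-36,"dy":-32},{"dx":-36,"dy":-32},{"dx":-36,"dy":-32},{}]'
python3 -m inch '[{"az":0.142},{"az":0.142},{"az":0.142},{"az":0.142},{"az":0.142},{"az":0.142},{"az":0.142},{"az":0.142}]'
python3 - <<'E'
from h import *
o=robot.get_obs();M=R.from_quat(o['tool_rot']).as_matrix();print(o['position'],'\n',M,o['ft_force'],o['q'])
print('to paddle, tool mm',M.T@(np.array([.583,-.105,.185])-o['position'])*1000, 'turn',np.arctan2(M[1,1],M[0,1])+.075)
E
```

```text
[0.22391529 0.58313188 0.22206935] 
 [[-9.33473772e-01  3.58645196e-01 -5.83819136e-04]
 [ 3.58645600e-01  9.33473374e-01 -8.90795889e-04]
 [ 2.25499952e-04 -1.04091876e-03 -9.99999433e-01]] [ 0.07676121 -0.67888516 -0.314157  ] [ 1.02550139e+00  5.27990507e-01  1.43325670e+00  4.01246901e-05
  1.18140986e+00 -1.78493728e-01]
to paddle, tool mm [-581.99998683 -513.53019717   37.4726693 ] turn 1.2789799874234433invalid input
invalid input
invalid input
```

Rows need every key, so I'm resending them complete.

```bash
python3 -m inch '[{"ax":0,"ay":0,"az":0,"dx":0,"dy":0,"dz":-40,"gripper":0},{"ax":0,"ay":0,"az":0,"dx":-36,"dy":-32,"dz":0,"gripper":0}]' 20; python3 -m inch '[{"ax":0,"ay":0,"az":0,"dx":-36,"dy":-32,"dz":0,"gripper":0}]'
```

```text
time: 0.45
position: [0.2469, 0.547, 0.2671]
tool_rot: [0.18, 0.984, 0.007, 0.002]
ft_force: [0.5, 1.1, 1.3]
grip_width: 0.0781
time: 0.55
position: [0.2689, 0.4983, 0.2637]
tool_rot: [0.181, 0.984, 0.001, 0.001]
ft_force: [0.6, -0.8, 0.1]
grip_width: 0.0705
```

```bash
python3 -m inch '[{"ax":0,"ay":0,"az":0,"dx":-36,"dy":-32,"dz":0,"gripper":0},{"ax":0,"ay":0,"az":0,"dx":-36,"dy":-32,"dz":0,"gripper":0},{"ax":0,"ay":0,"az":0,"dx":-36,"dy":-32,"dz":0,"gripper":0},{"ax":0,"ay":0,"az":0,"dx":-36,"dy":-32,"dz":0,"gripper":0},{"ax":0,"ay":0,"az":0,"dx":-36,"dy":-32,"dz":0,"gripper":0},{"ax":0,"ay":0,"az":0,"dx":-36,"dy":-32,"dz":0,"gripper":0},{"ax":0,"ay":0,"az":0,"dx":-36,"dy":-32,"dz":0,"gripper":0},{"ax":0,"ay":0,"az":0,"dx":-36,"dy":-32,"dz":0,"gripper":0}]'
python3 -m inch '[{"ax":0,"ay":0,"az":0,"dx":-36,"dy":-32,"dz":0,"gripper":0},{"ax":0,"ay":0,"az":0,"dx":-36,"dy":-32,"dz":0,"gripper":0},{"ax":0,"ay":0,"az":0,"dx":-36,"dy":-32,"dz":0,"gripper":0},{"ax":0,"ay":0,"az":0,"dx":-36,"dy":-32,"dz":0,"gripper":0},{"ax":0,"ay":0,"az":0,"dx":0,"dy":0,"dz":0,"gripper":0}]'
python3 -m inch '[{"ax":0,"ay":0,"az":0.142,"dx":0,"dy":0,"dz":0,"gripper":0},{"ax":0,"ay":0,"az":0.142,"dx":0,"dy":0,"dz":0,"gripper":0},{"ax":0,"ay":0,"az":0.142,"dx":0,"dy":0,"dz":0,"gripper":0},{"ax":0,"ay":0,"az":0.142,"dx":0,"dy":0,"dz":0,"gripper":0},{"ax":0,"ay":0,"az":0.142,"dx":0,"dy":0,"dz":0,"gripper":0},{"ax":0,"ay":0,"az":0.142,"dx":0,"dy":0,"dz":0,"gripper":0},{"ax":0,"ay":0,"az":0.142,"dx":0,"dy":0,"dz":0,"gripper":0},{"ax":0,"ay":0,"az":0.142,"dx":0,"dy":0,"dz":0,"gripper":0}]'
cat > st.py <<'E'
from h import *
o=robot.get_obs();M=R.from_quat(o['tool_rot']).as_matrix();print(o['time'],o['position'],'\n',M,o['ft_force'],o['q'])
print('to paddle, tool mm',M.T@(np.array([.583,-.105,.185])-o['position'])*1000, 'turn',np.arctan2(M[1,1],M[0,1])+.075)
E
python3 st.py
```

```text
time: 1.35
position: [0.446, 0.1538, 0.2628]
tool_rot: [0.182, 0.983, 0.0, 0.0]
ft_force: [1.5, 0.2, -0.7]
grip_width: 0.0069
time: 1.85
position: [0.5376, -0.0213, 0.2627]
tool_rot: [0.185, 0.983, -0.001, 0.002]
ft_force: [-0.4, 0.6, -0.3]
grip_width: 0.001
time: 2.65
position: [0.5334, -0.0148, 0.2625]
tool_rot: [0.685, 0.729, -0.0, -0.0]
ft_force: [0.3, 0.3, -0.7]
grip_width: 0.0004
2.65 [ 0.53339946 -0.01480054  0.26248016] 
 [[-6.25230930e-02  9.98043351e-01 -5.76802913e-04]
 [ 9.98043447e-01  6.25232948e-02  3.38660139e-04]
 [ 3.74061118e-04 -5.54500288e-04 -9.99999776e-01]] [ 0.25298346  0.30112776 -0.73462934] [-2.37403071e-01  3.56890715e-01  1.61257362e+00  2.09919241e-04
  1.17276860e+00 -3.00048506e-01]
to paddle, tool mm [-93.15313813  43.90688947  77.42099073] turn 0.1375641118399802
```

```bash
python3 -m inch '[{"ax":0,"ay":0,"az":0.138,"dx":0,"dy":0,"dz":0,"gripper":0},{"ax":0,"ay":0,"az":0,"dx":0,"dy":0,"dz":0,"gripper":0},{"ax":0,"ay":0,"az":0,"dx":-29,"dy":19,"dz":0,"gripper":0},{"ax":0,"ay":0,"az":0,"dx":-29,"dy":19,"dz":0,"gripper":0},{"ax":0,"ay":0,"az":0,"dx":-29,"dy":19,"dz":0,"gripper":0},{"ax":0,"ay":0,"az":0,"dx":0,"dy":0,"dz":25,"gripper":0},{"ax":0,"ay":0,"az":0,"dx":0,"dy":0,"dz":25,"gripper":0},{"ax":0,"ay":0,"az":0,"dx":0,"dy":0,"dz":0,"gripper":0}]'
python3 st.py; python3 - <<'E'
from h import *
cam('top','t1.png');c=cam('side','s1.png')
cv2.imwrite('pics/s1c.png',cv2.resize(c['img'][80:400,200:460,::-1],None,fx=1.8,fy=1.8))
E
```

```text
time: 3.45
position: [0.5819, -0.1053, 0.209]
tool_rot: [0.731, 0.683, -0.002, -0.004]
ft_force: [-0.9, -0.2, 0.1]
grip_width: 0.0003
3.45 [ 0.58193973 -0.10533881  0.20904184] 
 [[ 0.06768792  0.99767428 -0.00802316]
 [ 0.99770317 -0.06766461  0.00314263]
 [ 0.00259244 -0.00821746 -0.99996288]] [-0.92025873 -0.16981652  0.07356191] [-3.67909878e-01  5.01174781e-01  1.52716189e+00  5.18033441e-05
  1.12187265e+00 -3.00203273e-01]
to paddle, tool mm [ 0.34747658  1.23243872 24.03350058] turn 0.0072813634116387915
```

View pics/s1c.png

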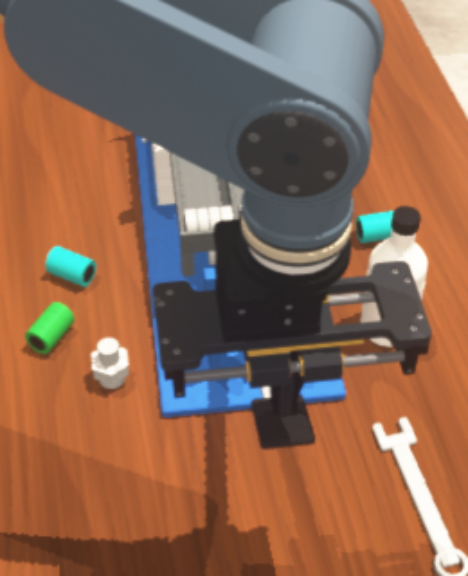

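View pics/t1.png

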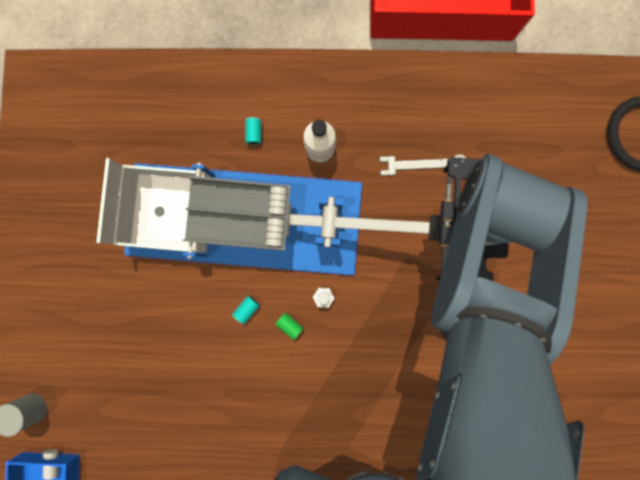

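Fingers are shut and sit over the middle of the paddle. In the side crop they are at (285,400) and the paddle at (285,425). In the top view the tray and both ferrules are in plain sight. Now I'll touch it, then press along the arc.

```bash
python3 -m inch '[{"ax":0,"ay":0,"az":0,"dx":0,"dy":0,"dz":15,"gripper":0},{"ax":0,"ay":0,"az":0,"dx":0,"dy":0,"dz":9,"gripper":0},{"ax":0,"ay":0,"az":0,"dx":-3,"dy":0,"dz":8,"gripper":0},{"ax":0,"ay":0,"az":0,"dx":-3,"dy":0,"dz":8,"gripper":0},{"ax":0,"ay":0,"az":0,"dx":-3,"dy":0,"dz":8,"gripper":0},{"ax":0,"ay":0,"az":0,"dx":-2,"dy":0,"dz":8,"gripper":0}]'
python3 - <<'E'
from h import *
c=cam('top','t2.png');cv2.imwrite('pics/t2c.png',cv2.resize(c['img'][100:340,80:480,::-1],None,fx=2,fy=2))
E
python3 st.py
```

```text
time: 4.15
position: [0.5848, -0.1165, 0.1575]
tool_rot: [0.731, 0.682, 0.001, 0.0]
ft_force: [-0.4, 5.3, 5.0]
grip_width: 0.0004
4.2 [ 0.58438979 -0.11686327  0.15596267] 
 [[ 6.98821582e-02  9.97554460e-01  1.25850303e-03]
 [ 9.97554734e-01 -6.98833539e-02  9.32528651e-04]
 [ 1.01819653e-03  1.19025854e-03 -9.99998773e-01]] [2.21115739 4.02958584 2.8810497 ] [-0.38541719  0.57015763  1.57186505  0.00159045  0.99875495 -0.31633783]
to paddle, tool mm [ 11.76671002  -2.18087024 -29.02797675] turn 0.005059589746618423
```

View pics/t2c.png

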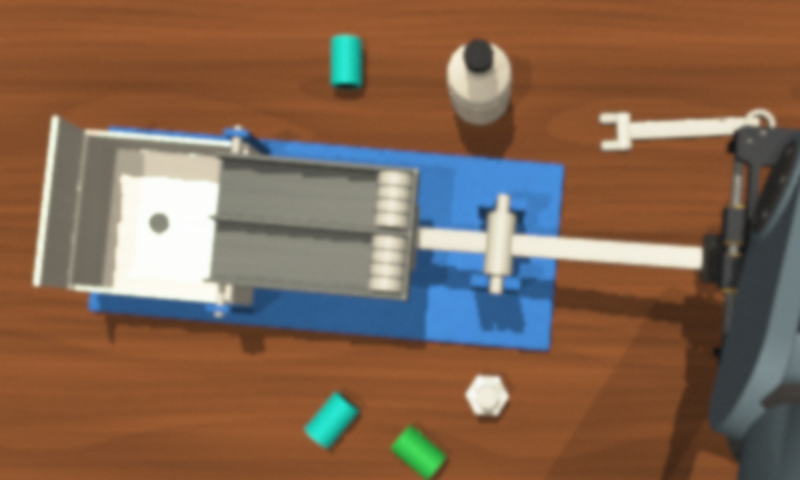

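Contact is made at about 5 N and the lever is turning; the tray has barely risen yet, with the ferrules still at (393,198) and (388,262) in the crop. I keep pressing.

```bash
python3 -m inch '[{"ax":0,"ay":0,"az":0,"dx":-2,"dy":0,"dz":9,"gripper":0},{"ax":0,"ay":0,"az":0,"dx":-1,"dy":0,"dz":9,"gripper":0},{"ax":0,"ay":0,"az":0,"dx":0,"dy":0,"dz":9,"gripper":0},{"ax":0,"ay":0,"az":0,"dx":0,"dy":0,"dz":9,"gripper":0},{"ax":0,"ay":0,"az":0,"dx":0,"dy":0,"dz":9,"gripper":0},{"ax":0,"ay":0,"az":0,"dx":1,"dy":0,"dz":9,"gripper":0}]'
python3 -m inch '[{"ax":0,"ay":0,"az":0,"dx":1,"dy":0,"dz":9,"gripper":0},{"ax":0,"ay":0,"az":0,"dx":1,"dy":0,"dz":9,"gripper":0},{"ax":0,"ay":0,"az":0,"dx":2,"dy":0,"dz":9,"gripper":0},{"ax":0,"ay":0,"az":0,"dx":2,"dy":0,"dz":9,"gripper":0},{"ax":0,"ay":0,"az":0,"dx":0,"dy":0,"dz":0,"gripper":0},{"ax":0,"ay":0,"az":0,"dx":0,"dy":0,"dz":0,"gripper":0},{"ax":0,"ay":0,"az":0,"dx":0,"dy":0,"dz":0,"gripper":0},{"ax":0,"ay":0,"az":0,"dx":0,"dy":0,"dz":0,"gripper":0}]'
python3 - <<'E'
from h import *
c=cam('top','t3.png');cv2.imwrite('pics/t3c.png',cv2.resize(c['img'][100:340,80:480,::-1],None,fx=2,fy=2))
E
python3 st.py
```

```text
time: 4.8
position: [0.5849, -0.1219, 0.1036]
tool_rot: [0.731, 0.683, -0.001, 0.003]
ft_force: [-0.5, -5.3, 7.6]
grip_width: 0.0005
time: 5.6
position: [0.5849, -0.1141, 0.067]
tool_rot: [0.731, 0.682, 0.0, 0.001]
ft_force: [1.5, -3.6, 3.7]
grip_width: 0.0004
5.65 [ 0.5849272  -0.1140076   0.06708156] 
 [[ 0.06958554  0.99757443  0.00176109]
 [ 0.99757511 -0.06958303 -0.00144893]
 [-0.00132287  0.00185764 -0.9999974 ]] [ 1.12173554 -4.07883815  3.34548853] [-3.79490248e-01  6.98878144e-01  1.62829982e+00 -9.55395487e-04
  8.12242371e-01 -3.09193156e-01]
to paddle, tool mm [   8.69566369   -2.3302556  -117.93458066] turn 0.005360573456394499
```

View pics/t3c.png

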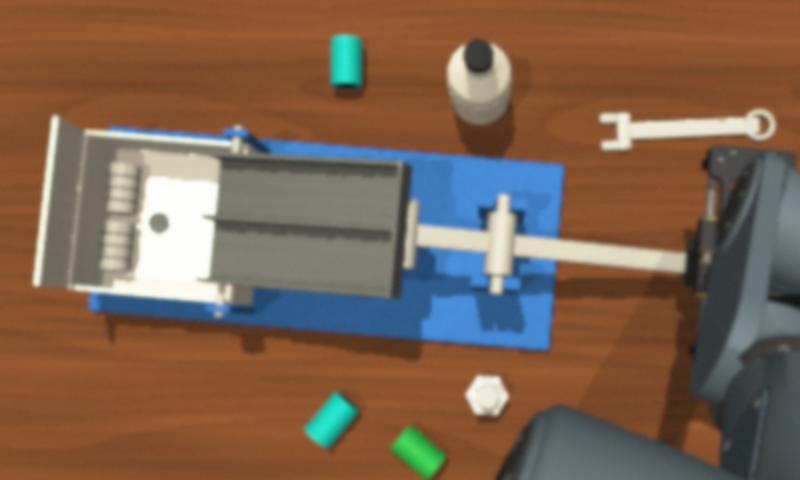

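Both ferrules lie in the basin against its far wall, at (123,187) and (117,243), and the tray is empty. Now I let the paddle up gently, back along the arc.

```bash
python3 -m inch '[{"ax":0,"ay":0,"az":0,"dx":-2,"dy":0,"dz":-9,"gripper":0},{"ax":0,"ay":0,"az":0,"dx":-2,"dy":0,"dz":-9,"gripper":0},{"ax":0,"ay":0,"az":0,"dx":-1,"dy":0,"dz":-9,"gripper":0},{"ax":0,"ay":0,"az":0,"dx":-1,"dy":0,"dz":-9,"gripper":0},{"ax":0,"ay":0,"az":0,"dx":0,"dy":0,"dz":-9,"gripper":0},{"ax":0,"ay":0,"az":0,"dx":0,"dy":0,"dz":-9,"gripper":0},{"ax":0,"ay":0,"az":0,"dx":1,"dy":0,"dz":-9,"gripper":0},{"ax":0,"ay":0,"az":0,"dx":1,"dy":0,"dz":-9,"gripper":0}]'
python3 -m inch '[{"ax":0,"ay":0,"az":0,"dx":2,"dy":0,"dz":-8,"gripper":0},{"ax":0,"ay":0,"az":0,"dx":2,"dy":0,"dz":-8,"gripper":0},{"ax":0,"ay":0,"az":0,"dx":3,"dy":0,"dz":-8,"gripper":0},{"ax":0,"ay":0,"az":0,"dx":3,"dy":0,"dz":-8,"gripper":0},{"ax":0,"ay":0,"az":0,"dx":3,"dy":0,"dz":-8,"gripper":0},{"ax":0,"ay":0,"az":0,"dx":0,"dy":0,"dz":-8,"gripper":0},{"ax":0,"ay":0,"az":0,"dx":0,"dy":0,"dz":-10,"gripper":0},{"ax":0,"ay":0,"az":0,"dx":0,"dy":0,"dz":-10,"gripper":0}]'
python3 -m inch '[{"ax":0,"ay":0,"az":0,"dx":0,"dy":0,"dz":-30,"gripper":0},{"ax":0,"ay":0,"az":0,"dx":0,"dy":0,"dz":-30,"gripper":0},{"ax":0,"ay":0,"az":0,"dx":-45,"dy":0,"dz":0,"gripper":0},{"ax":0,"ay":0,"az":0,"dx":-45,"dy":0,"dz":0,"gripper":0},{"ax":0,"ay":0,"az":0,"dx":-45,"dy":0,"dz":0,"gripper":0},{"ax":0,"ay":0,"az":0,"dx":0,"dy":0,"dz":0,"gripper":0},{"ax":0,"ay":0,"az":0,"dx":0,"dy":0,"dz":0,"gripper":0},{"ax":0,"ay":0,"az":0,"dx":0,"dy":0,"dz":0,"gripper":0}]'
python3 st.py; python3 - <<'E'
from h import *
c=cam('top','t4.png');cv2.imwrite('pics/t4c.png',cv2.resize(c['img'][100:340,80:480,::-1],None,fx=2,fy=2));cam('side','s4.png')
for uv in [(446,228),(330,221),(160,212),(210,212),(260,225)]:print(uv,bydepth(c,[uv]))
E
```

```text
time: 6.45
position: [0.5839, -0.1169, 0.1394]
tool_rot: [0.731, 0.682, 0.0, -0.0]
ft_force: [-0.1, 3.3, 2.7]
grip_width: 0.0008
time: 7.25
position: [0.5843, -0.104, 0.2065]
tool_rot: [0.731, 0.682, -0.0, -0.001]
ft_force: [0.0, 0.2, 0.6]
grip_width: 0.0007
time: 8.05
position: [0.575, -0.2379, 0.2663]
tool_rot: [0.731, 0.682, 0.0, -0.001]
ft_force: [0.7, -0.0, 0.1]
grip_width: 0.0007
8.05 [ 0.57503947 -0.23787989  0.26625345] 
 [[ 0.06959254  0.99757497 -0.00103068]
 [ 0.99757468 -0.06959112  0.00135196]
 [ 0.00127695 -0.00112227 -0.99999855]] [ 0.67655025 -0.02463642  0.08605584] [-5.71859046e-01  4.80412851e-01  1.38793806e+00  6.05375574e-04
  1.27484016e+00 -5.02387892e-01]
to paddle, tool mm [133.00784795  -1.21484254  81.42477945] turn 0.005352538796515843
(446, 228) [[ 0.58329705 -0.10237518  0.18255505]]
(330, 221) [[0.59803094 0.09488163 0.12210298]]
(160, 212) [[0.62168428 0.43927865 0.01320309]]
(210, 212) [[0.61199412 0.31329428 0.1233957 ]]
(260, 225) [[0.59064302 0.22393163 0.10475926]]
```

View pics/t4c.png

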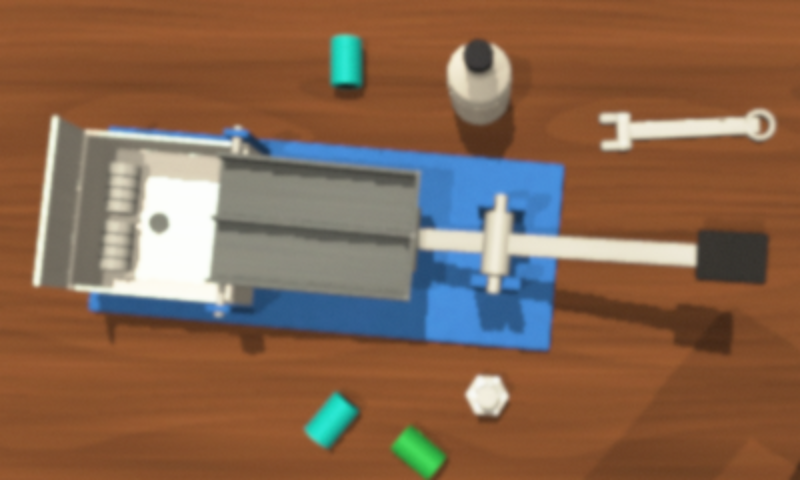

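View pics/s4.png

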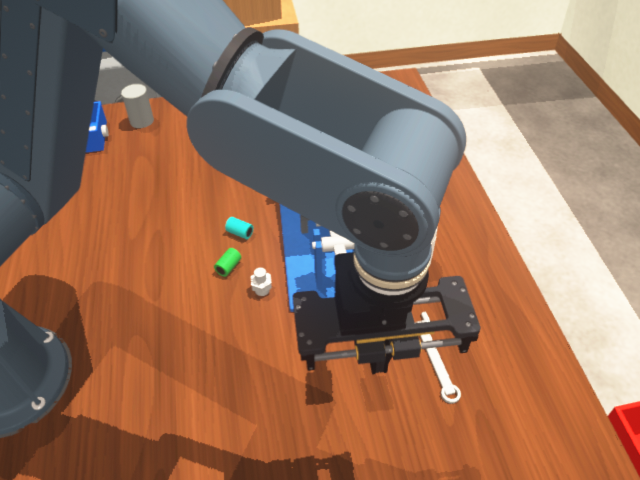

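The tray edge is back at (418,170), the paddle at (732,256) and the pin at (496,240) in its cradle, each within about 1 mm of the start. Both ferrules are in the basin, the bystanders and look-alikes haven't moved, and the robot is clear of everything.

```bash
python3 -c "
from rig import robot
print(robot.hand_in())"
```

```text
the job is handed in; nothing more can be done
None
```

The job is done and handed in at about 8 s of the 38 s allowed. With shut fingertips I pressed the paddle down about 118 mm, and both ferrules rolled into the basin. I then let the paddle up slowly along the same arc and moved the arm clear. Force readings at the end of each move were at most about 9 N.

The last top view was compared with the start:
- **Ferrules:** both lie in the basin against its far wall.
- **Tray:** empty, with its edge back at its starting pixels.
- **Paddle and pin:** the paddle is back at 183 mm height, against 184 mm measured the same way at the start. The pin is in its cradle, with the lever about 1 mm from where it began.
- **Bystanders:** the bottle, adapter, wrench and the turquoise and green look-alikes are unmoved.
- **Robot:** touching nothing, with wrist force under 1 N.

- **View limits:** in the last side view the arm hid the tray, the basin and most of the rig, so these checks rest on the top camera.
- **Disagreement:** the two cameras differed by 5 mm on where the paddle was, which did not matter for the press.

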